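# Close up the cuvette carriers on the feed rail and latch them in

### The arm

A 6-joint arm with a two-finger parallel gripper is mounted at the origin on a cart in front of the work surface, level with it; the furniture and walls round the work are solid. World frame = base frame: x ahead of the robot, y to its left, z up, the work surface at z = 0. Lengths are in mm, angles in rad, forces in N, time in s.
With the tool pointing down it reaches from about 250 to 775 mm from the base axis. Payload 4 kg.
Tool frame: the origin (TCP) lies midway between the tips of the shut fingers; the grasp point (between the pads) lies 19 mm behind it (arm.hold_point_z is the distance from the TCP to the grasp point, in mm); y points along the fingers, x is the direction in which the jaws open and shut, and the axes are right-handed (so a half turn about y gives the same grasp; the last joint's range is limited). The gripper opens to 94 mm and grips with 3 to 60 N. Pads are 16 mm wide; open, the fingers measure 119 mm over their backs; the gripper's body (75 mm by 177 mm) begins 78 mm behind the grasp point.
Start: joints at [-1.341, 0.087, 1.371, -0, 1.684, -0.103], TCP at [179.678, -519.842, 205.506] pointing down, gripper open.
Joint ranges: [-3.1, 3.1], [-0.76, 2.03], [0.27, 2.55], [-1.08, 4.22], [0.17, 2.65], [-2.57, 2.57]. Speed limits (rad/s): [2.79, 2.79, 3.14, 3.14, 3.14, 3.14].

### API

Orientations are given as a unit quaternion [x, y, z, w].
In Python, from plant import telemetry, vision, finish_job, arm gives the robot as it stands.
- The arm moves only by the tool apply_moves, never from a script. Its argument "commands" is a list of rows, each a list of 6 numbers: the shift along the tool's x, y, z in m, then the turn, a rotation vector about the tool's x, y, z in degrees. A call has 1 to 5 rows; each row shifts and turns the commanded pose from where the row before left it, along the tool's axes as they then stand; what a row does not reach is not made up. A row lasts 1/10 s, in which the tool goes at most 50 mm and 8.59 degrees, less where a joint would pass 70% of its speed; a pose out of reach is approached as far as the arm can. A call with a gripper value outside its range is refused whole. "jaw" is the opening, from 0 (shut) to 1 (fully open), set as the call begins (left out, the last holds). The fingers move at their own pace and stop on an object; "squeeze" is the grip in N (left out, the last holds). Time passes only in rows, so rows that do not move let the fingers close. It gives the time, the measured TCP pose, the force and the opening at its end, in the units of the state.
- telemetry.observe(): the state, without advancing time (a new reading comes with each control period).
- vision.camera(name): name is "scene" or "top" or "wrist"; returns a dict with "pixels" (480x640x3 uint8, blue, green, red), "depth" (480x640 float32, mm along the optical axis (not along the pixel's ray), 0 where there is no reading), "fx", "fy", "cx", "cy" (pixels), "pose" (4x4, takes a point from camera to world coordinates). Camera axes: x right, y down, z forward; pixel columns grow to the right and rows downward; lengths in mm; the calibration is good to about 2 mm. A picture is of the moment at which its call begins.
- finish_job(): hands the job in, once; it reports no verdict.
The state is a dict: "time": time; "q": joint angles; "joint_velocities": joint speeds; "joint_torque": joint torques, N m; "eef_pos": TCP position; "eef_rot": TCP orientation; "wrist_force": force on the tool from outside, world axes, zero at the start; "moment": the same for the moment, N m; "opening": finger opening in mm.
Only numpy, scipy, OpenCV 4.12 (cv2) and the standard library are available. Lean on these libraries where they do the work, as an engineer would, in place of code of your own. Each camera call takes 0.05 s, during which the arm holds its last target.

### The job

Push the whole row of cuvette carriers along the feed rail as one train until it is closed up hard against the end stop; push with the fingertips against the steel push block at the tail of the row only, do not touch the carriers themselves, and lift nothing out of the rail. Then swing the latch arm fully across the rail behind the push block so the row is locked in. Leave the cup, timer, tip box and pen where they are, and finish with the robot clear.

Things in the scene. Friction and masses are not known exactly. Their poses are not given: they have to be found in the camera images.
- rail: Fixed aluminium feed rail, 310 x 60 mm. Origin on its underside on the lane's centre line; +x runs along the lane to the end stop, z up; it spans x = -150 (open end) to +160 mm. Lane floor 8 mm above the underside; lane 41 mm wide between walls 5 mm thick, tops at 24 mm. Latch bracket outside the -y wall: x -25 to +5, y -25 to -47, 25 mm high.
- stop_face (a point): Centre of the face of the end stop, a plate across the lane: at x = +140 mm, y = 0, 25 mm above the underside in the rail's frame; the plate's top is at 50 mm.
- push_block: Loose steel block with a dark pad on its rear face, tail of the row: 30 mm along the lane, 38 across, 48 high (top 56 mm above the rail's underside), about 0.2 kg. Origin at the centre of its underside, axes as the rail's; rear face at x = -15 mm. Fully home, its origin is at x = +17 mm in the rail's frame. Pushing the whole row takes a few newtons.
- carrier_1: Loose grey cuvette carrier, first of the row (next to the end stop): 36 mm along the lane, 38 mm across, 30 mm high, with two square white cuvettes standing 14 mm out of its top, about 0.08 kg. Origin at the centre of its underside, axes as the rail's. Fully home, its origin is at x = +122 mm in the rail's frame.
- carrier_2: Loose grey cuvette carrier, second of the row (next to carrier_1): 36 mm along the lane, 38 mm across, 30 mm high, with two square white cuvettes standing 14 mm out of its top, about 0.08 kg. Origin at the centre of its underside, axes as the rail's. Fully home, its origin is at x = +86 mm in the rail's frame.
- carrier_3: Loose grey cuvette carrier, third of the row (next to the push block): 36 mm along the lane, 38 mm across, 30 mm high, with two square white cuvettes standing 14 mm out of its top, about 0.08 kg. Origin at the centre of its underside, axes as the rail's. Fully home, its origin is at x = +50 mm in the rail's frame.
- latch (a joint): Latch arm angle, rad. At 0 it points from its pivot along (-cos 0.6, -sin 0.6) in the rail's frame (to the open end, splayed outward); grows as it swings clockwise seen from above; 0.6 = parallel to the rail; 2.17 (its stop) = straight across the lane toward +y, 6 mm behind the home push block. It stays where left; under 2 N at the post moves it.
- latch_pivot (a point): Axis of the latch arm's vertical pivot: x = -10, y = -36 mm in the rail's frame, 26 mm above the underside.
- latch_post (a point): Upright black finger post on the latch arm, to push it by: 12 mm in diameter, 52 mm from the pivot, from 35 to 63 mm above the rail's underside (this point at 54 mm). The steel arm is 12 mm wide, from 27 to 36 mm above the underside, its end 58 mm from the pivot.
- specimen_cup: Bystander: loose white specimen cup with screw lid, 54 mm across, 66 mm high, origin at the centre of its underside.
- timer: Bystander: loose black kitchen timer, 45 x 75 x 63 mm, origin at the centre of its underside.
- tip_box_loose: Bystander: loose open clear box of yellow pipette tips, 93 x 93 x 49 mm, origin at the centre of its underside.
- pen: Bystander: loose marker pen lying flat, 135 mm long along its y, 17 mm thick, origin at the centre of its underside.

How it is judged:
By the outcome, as a careful person would: the job done as asked, in the order asked, and still so for the second after the job is handed in, with the robot touching nothing.
It also fails if it takes over 58 s, if anything falls off the work surface, if the arm or the gripper's body presses on something with over 40 N, if the wrist force passes 120 N, or if a joint passes its speed limit or range.

## Working session

There is one attempt and no reset: what is moved stays moved. The work goes in short steps, Python scripts to look and compute and a tool call to move; the robot and the scene stay as the last step left them, time stands still between calls to the robot, and variables do not carry over. Pictures are saved under pics/ and viewed, and the job is handed in when it is done.

Besides the shell and the picture viewer there is one more tool, called after "Request:" as name(argument=value, ...) on one line, values as JSON. apply_moves: Moves the arm, as the interface text tells. Its arguments: {"type":"object","properties":{"commands":{"type":"array","items":{"type":"array","items":{"type":"number"}}},"jaw":{"type":"number"},"squeeze":{"type":"number"}},"required":["commands"]}

```bash
mkdir -p pics; ls; cat > h.py <<'E'
import numpy as np, cv2, pickle
from plant import telemetry, vision, finish_job, arm
def snap(n,tag):
    c=vision.camera(n); cv2.imwrite(f'pics/{tag}.png',c['pixels']); pickle.dump(c,open(f'pics/{tag}.pkl','wb')); return c
def ray(c,u,v,z):
    P=np.array(c['pose']); d=P[:3,:3]@np.array([(u-c['cx'])/c['fx'],(v-c['cy'])/c['fy'],1]); o=P[:3,3]
    return o+d*(z-o[2])/d[2]
def pt(c,u,v):
    P=np.array(c['pose']); z=c['depth'][int(v),int(u)]
    return P[:3,:3]@(np.array([(u-c['cx'])/c['fx'],(v-c['cy'])/c['fy'],1])*z)+P[:3,3]
def proj(c,p):
    P=np.array(c['pose']); q=P[:3,:3].T@(np.array(p)-P[:3,3]); return c['fx']*q[0]/q[2]+c['cx'],c['fy']*q[1]/q[2]+c['cy']
E
python3 - <<'E'
from h import *
for n in ('top','scene'):
    c=snap(n,n+'0'); print(n,c['fx'],c['cx'],c['cy'],np.round(c['pose'],3).tolist())
print(telemetry.observe())
E
```

```text
pics
top 590.4438514010615 317.02612682551984 242.26195646614946 [[-0.016, -0.998, 0.064, 484.213], [-1.0, 0.016, -0.007, -92.874], [0.006, -0.064, -0.998, 1388.979], [0.0, 0.0, 0.0, 1.0]]
scene 553.8287550444838 319.0601188980826 244.79719703228457 [[0.642, -0.528, 0.556, -222.085], [-0.767, -0.445, 0.462, -737.684], [0.004, -0.724, -0.69, 1036.283], [0.0, 0.0, 0.0, 1.0]]
{'time': 0.1, 'q': array([-1.34108279e+00,  8.79043728e-02,  1.37208165e+00, -1.10287075e-05,
        1.68359205e+00, -1.03107747e-01]), 'joint_velocities': array([-2.73080965e-03, -1.36637001e-03, -3.73673058e-03, -4.52459257e-04,
        3.35385345e-04,  3.07005063e-05]), 'joint_torque': array([ 1.84660661e-03, -3.41251087e+01, -3.03301907e+01,  7.18184514e-02,
        3.04503052e-02, -9.69540497e-05]), 'eef_pos': array([ 179.56781745, -519.34756595,  204.41938737]), 'eef_rot': array([-0.57545307,  0.41080048, -0.40974184,  0.57637518]), 'wrist_force': array([ 0.46493203,  0.6175282 , -0.3792556 ]), 'moment': array([0.00909857, 0.06050462, 0.02268208]), 'opening': 93.79187658206658}
```

View pics/top0.png

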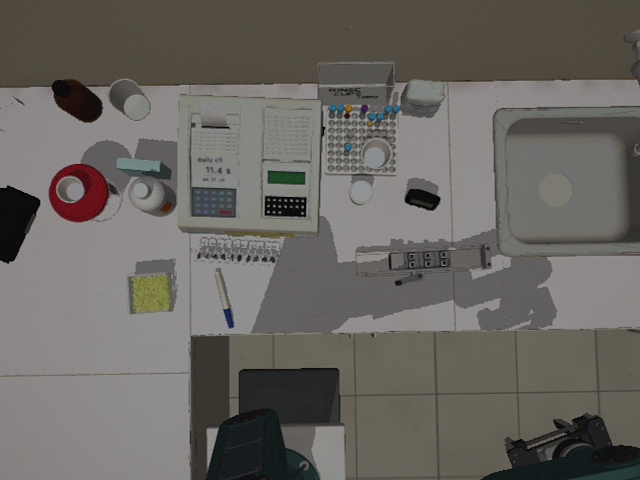

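View pics/scene0.png

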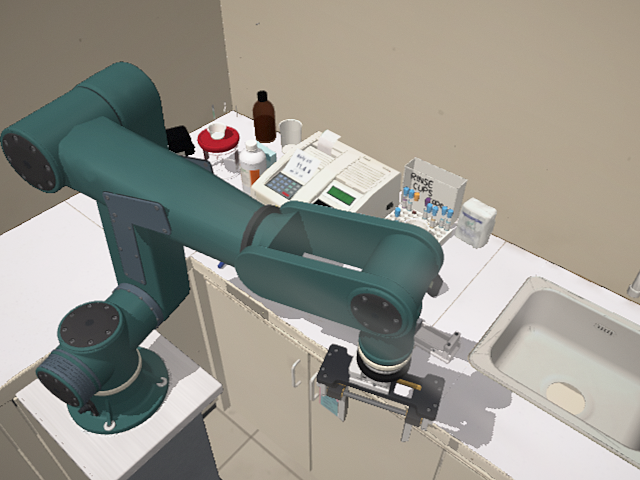

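```bash
python3 - <<'E'
import cv2
i=cv2.imread('pics/top0.png')[235:295,345:505]
cv2.imwrite('pics/z0.png',cv2.resize(i,None,fx=5,fy=5,interpolation=cv2.INTER_NEAREST))
E
```

```text
(no output)
```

View pics/z0.png

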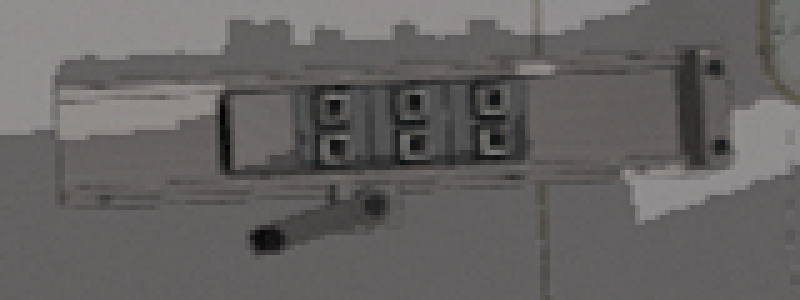

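```bash
python3 - <<'E'
from h import *
c=pickle.load(open('pics/top0.pkl','rb'))
f=lambda a,b,z:np.round(ray(c,345+(a-2)/5,235+(b-2)/5,z),1)
for n,a,b,z in [('open far',60,72,24),('open near',60,205,8),('stop plate rear top',700,50,50),('stop near top',700,168,50),('stopface far',682,52,50),('stopface near',682,168,50),
 ('pad far',225,92,56),('pad near',225,172,56),('pivot',375,205,36),('post',267,239,63),('carfront',527,120,38),('c2 mid',412,128,52)]:
    print(n,f(a,b,z), 'depth z',np.round(pt(c,345+a/5,235+b/5),0))
c=snap('wrist','w0');print(np.round(c['pose'],2).tolist(),c['fx'])
E
```

```text
open far [ 554.3 -194.1   24. ] depth z [ 555. -197.   -2.]
open near [ 492.9 -194.     8. ] depth z [ 492. -196.   -1.]
stop plate rear top [ 558.4 -483.7   50. ] depth z [ 558. -486.   46.]
stop near top [ 504.7 -481.9   50. ] depth z [ 504. -485.   43.]
stopface far [ 557.6 -475.5   50. ] depth z [ 559. -488.    8.]
stopface near [ 504.8 -473.7   50. ] depth z [ 505. -487.    7.]
pad far [ 542.4 -266.1   56. ] depth z [ 543. -272.   15.]
pad near [ 506.3 -265.3   56. ] depth z [ 506. -270.   25.]
pivot [ 490.4 -336.3   36. ] depth z [ 489. -337.   37.]
post [ 475.8 -282.5   63. ] depth z [ 475. -283.   65.]
carfront [ 528.1 -406.7   38. ] depth z [ 527. -408.   35.]
c2 mid [ 524.9 -351.1   52. ] depth z [ 524. -355.   38.]
[[0.33, -0.91, -0.27, 257.64], [-0.95, -0.31, -0.09, -492.82], [-0.0, 0.28, -0.96, 383.47], [0.0, 0.0, 0.0, 1.0]] 342.49764707528516
```

View pics/w0.png

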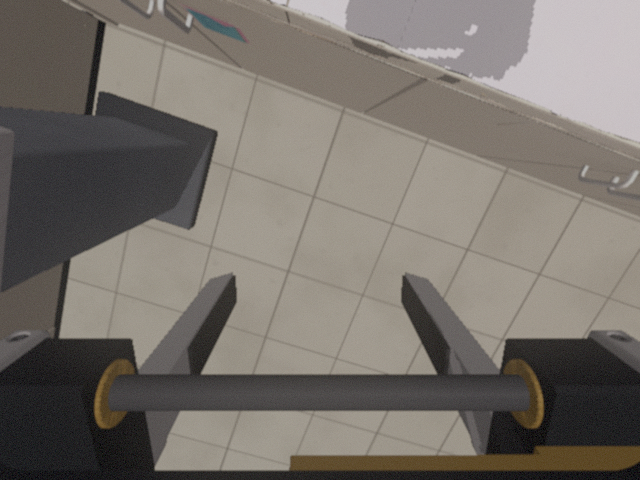

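```bash
cat >> h.py <<'E'
from scipy.spatial.transform import Rotation as R
def plan(target,nworld=None,side=1):
    """total shift in the present tool axes (m) to reach target; turn about tool y (deg) to make tool z point along nworld"""
    s=telemetry.observe(); r=R.from_quat(s['eef_rot']); M=r.as_matrix()
    d=M.T@(np.array(target)-s['eef_pos'])/1000
    out=[np.round(d,4)]
    if nworld is not None:
        n=M.T@np.array([nworld[0],nworld[1],0.]); out.append(round(np.degrees(np.arctan2(n[0],n[2])),2))
    print('pos',np.round(s['eef_pos'],1),'t',s['time'],'F',np.round(s['wrist_force'],1),'axes',np.round(M.T,3).tolist(),'shift',out)
E
python3 - <<'E'
from h import *
plan([520,-230,250],[0,-1])
c=pickle.load(open('pics/w0.pkl','rb')); 
s=telemetry.observe(); M=R.from_quat(s['eef_rot']).as_matrix()
print('cam in tool',M.T@(c['pose'][:3,3]-s['eef_pos']),'camz',M.T@c['pose'][:3,2])
E
```

```text
pos [ 179.6 -519.4  204.6] t 0.15 F [ 0.3 -0.4 -0.3] axes [[0.327, -0.945, -0.002], [-0.0, 0.002, -1.0], [0.945, 0.327, 0.0]] shift [array([-0.1624, -0.0451,  0.4163]), np.float64(109.07)]
cam in tool [ 3.86317379e-02 -1.78898128e+02  8.25203686e+01] camz [ 7.29119548e-04  9.59302774e-01 -2.82378568e-01]
```

Request:
apply_moves(commands=[[-0.018,-0.005,0.044,0,0,0],[-0.018,-0.005,0.044,0,0,0],[-0.018,-0.005,0.044,0,0,0],[-0.018,-0.005,0.044,0,0,0],[-0.018,-0.005,0.044,0,0,0]], jaw=0)

```text
time: 0.65
eef_pos: [359.2, -361.4, 230.4]
eef_rot: [-0.576, 0.41, -0.41, 0.576]
wrist_force: [1.5, -0.3, 0.1]
opening: 57.5
```

Request:
apply_moves(commands=[[-0.018,-0.005,0.044,0,0,0],[-0.018,-0.005,0.044,0,0,0],[-0.018,-0.005,0.044,0,0,0],[-0.018,-0.005,0.044,0,0,0],[0,0,0,0,-8,0]])

```text
time: 1.15
eef_pos: [504.5, -233.1, 250.3]
eef_rot: [-0.604, 0.366, -0.366, 0.606]
wrist_force: [0.1, -0.2, -0.4]
opening: 17.5
```

Request:
apply_moves(commands=[[0,0,0,0,-8,0],[0,0,0,0,-8,0],[0,0,0,0,-8,0],[0,0,0,0,-8,0],[0,0,0,0,-8,0]])

```text
time: 1.65
eef_pos: [500.9, -237.2, 249.9]
eef_rot: [-0.693, 0.139, -0.138, 0.694]
wrist_force: [-0.0, 0.9, -0.1]
opening: 0.5
```

Request:
apply_moves(commands=[[0,0,0,0,-8,0],[0,0,0,0,-8,0],[0,0,0,0,-8,0],[0,0,0,0,0,0]])

```text
time: 2.05
eef_pos: [500.9, -237.3, 250.0]
eef_rot: [-0.707, -0.006, 0.007, 0.707]
wrist_force: [0.8, -0.7, -1.0]
opening: 0.9
```

```bash
python3 - <<'E'
from h import *
plan([525,-235,100],[0,1])
c=snap('wrist','w1');c=snap('top','top1');c=snap('scene','s1')
E
```

```text
pos [ 500.9 -237.3  250. ] t 2.05 F [ 0.8 -0.7 -1. ] axes [[1.0, 0.018, -0.001], [-0.001, 0.0, -1.0], [-0.018, 1.0, 0.0]] shift [array([0.0243, 0.15  , 0.0018]), np.float64(1.05)]
```

View pics/w1.png

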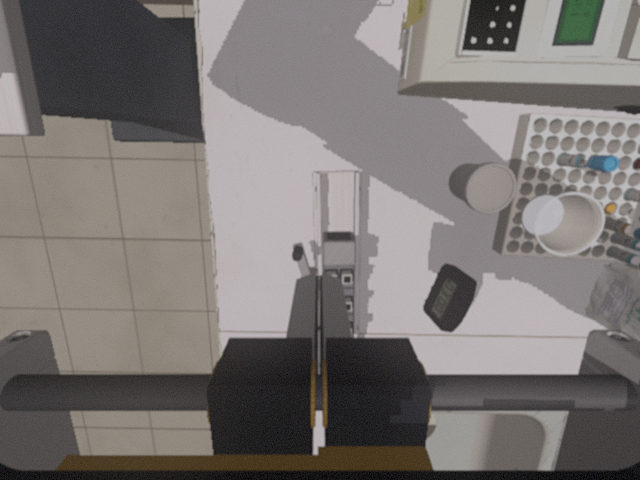

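```bash
python3 - <<'E'
import cv2
i=cv2.imread('pics/w1.png')[165:295,285:375]
cv2.imwrite('pics/z1.png',cv2.resize(i,None,fx=4.5,fy=4.5,interpolation=cv2.INTER_CUBIC))
i=cv2.imread('pics/top1.png')[235:295,345:505]
cv2.imwrite('pics/z1t.png',cv2.resize(i,None,fx=5,fy=5,interpolation=cv2.INTER_CUBIC))
E
```

```text
(no output)
```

View pics/z1.png

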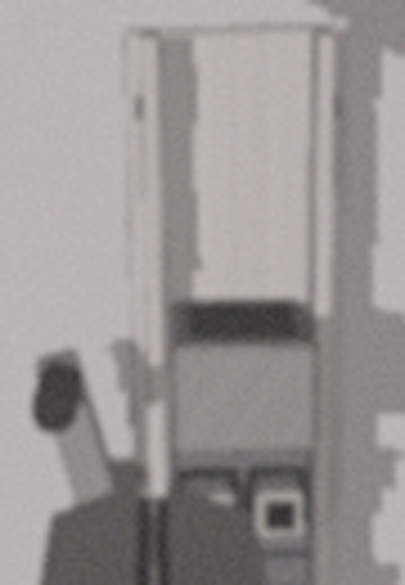

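View pics/z1t.png

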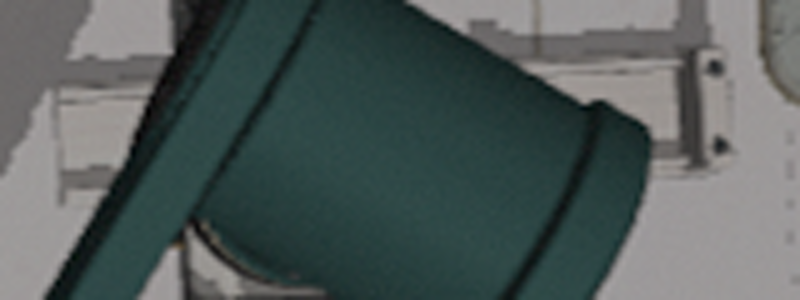

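```bash
python3 - <<'E'
from h import *
c=pickle.load(open('pics/w1.pkl','rb'))
f=lambda a,b,z:np.round(ray(c,285+a/4.5-.4,165+b/4.5-.4,z),1)
for n,a,b,z in [('L out top',135,35,24),('L in top',158,35,24),('L out bot',149,480,24),('L in bot',168,480,24),('R in top',314,35,24),('R out top',334,35,24),('R in bot',316,300,24),('R out bot',331,300,24),('blk L',173,343,56),('blk R',312,343,56),('blk front L',178,455,56),('blk front R',312,452,56),('post top',60,376,63)]:
    print(n,f(a,b,z),np.round(pt(c,285+a/4.5,165+b/4.5)))
c=pickle.load(open('pics/top1.pkl','rb'))
f=lambda a,b,z:np.round(ray(c,345+(a-2)/5,235+(b-2)/5,z),1)
for n,a,b,z in [('plate face far',697,52,50),('plate face near',697,168,50),('plate back',730,165,50)]: print(n,f(a,b,z))
E
```

```text
L out top [ 495.5 -195.    24. ] [ 496. -197.    8.]
L in top [ 501.4 -194.9   24. ] [ 502. -197.    7.]
L out bot [ 501.3 -318.9   24. ] [ 502. -320.   23.]
L in bot [ 506.7 -318.8   24. ] [ 507. -326.    8.]
R in top [ 541.9 -194.2   24. ] [ 544. -196.   13.]
R out top [ 547.1 -194.1   24. ] [ 549. -196.   10.]
R in bot [ 545.9 -265.4   24. ] [ 546. -266.   23.]
R out bot [ 550.  -265.3   24. ] [ 551. -266.   22.]
blk L [ 506.6 -268.6   56. ] [ 507. -271.   51.]
blk R [ 541.7 -267.9   56. ] [ 542. -269.   55.]
blk front L [ 508.5 -298.8   56. ] [ 509. -306.   38.]
blk front R [ 543.1 -297.4   56. ] [ 547. -310.   24.]
post top [ 478.4 -275.6   63. ] [ 478. -281.   49.]
plate face far [ 557.5 -482.3   50. ]
plate face near [ 504.7 -480.5   50. ]
plate back [ 505.8 -495.6   50. ]
```

Request:
apply_moves(commands=[[0.0112,0,-0.003,0,-1.1,0],[0.0112,0,-0.003,0,0,0],[0,0.04,0,0,0,0],[0,0.04,0,0,0,0],[0,0.04,0,0,0,0]])

```text
time: 2.7
eef_pos: [524.8, -243.0, 129.1]
eef_rot: [0.707, 0.014, -0.013, -0.707]
wrist_force: [0.1, -0.2, -0.3]
opening: 0.4
```

Request:
apply_moves(commands=[[0,0.04,0,0,0,0],[0,0.03,0,0,0,0],[0,0.02,0,0,0,0],[0,0.008,0,0,0,0],[0,0,0,0,0,0]])

```text
time: 3.2
eef_pos: [523.4, -242.4, 31.0]
eef_rot: [-0.706, -0.012, 0.014, 0.707]
wrist_force: [-0.1, 0.1, 0.4]
opening: 0.5
```

```bash
python3 - <<'E'
from h import *
plan([527.1,-338.5,32],[-.038,.9993])
c=snap('wrist','w2')
i=c['pixels'][130:430,200:500];cv2.imwrite('pics/z2.png',cv2.resize(i,None,fx=2,fy=2))
E
```

```text
pos [ 523.4 -242.4   31. ] t 3.2 F [-0.1  0.1  0.4] axes [[0.999, 0.038, -0.002], [-0.002, 0.001, -1.0], [-0.038, 0.999, 0.001]] shift [array([ 0.0001, -0.0012, -0.0962]), np.float64(-0.02)]
```

View pics/z2.png

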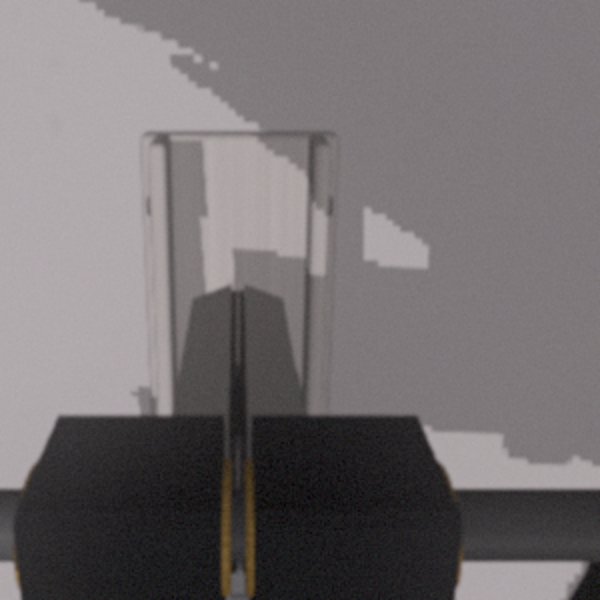

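Request:
apply_moves(commands=[[0,0,-0.005,0,0,0],[0,0,-0.005,0,0,0],[0,0,-0.004,0,0,0],[0,0,-0.003,0,0,0],[0,0,-0.003,0,0,0]])

```text
time: 3.75
eef_pos: [524.8, -261.7, 33.4]
eef_rot: [-0.706, -0.014, 0.013, 0.708]
wrist_force: [-0.1, 5.9, 4.4]
opening: 0.4
```

Request:
apply_moves(commands=[[0,0,-0.004,0,0,0],[0,0,-0.004,0,0,0],[0,0,-0.004,0,0,0],[0,0,-0.004,0,0,0],[0,0,-0.004,0,0,0]])

```text
time: 4.25
eef_pos: [525.6, -281.4, 33.3]
eef_rot: [-0.706, -0.014, 0.013, 0.708]
wrist_force: [-0.2, 5.0, 3.6]
opening: 0.4
```

Request:
apply_moves(commands=[[0,0,-0.004,0,0,0],[0,0,-0.004,0,0,0],[0,0,-0.004,0,0,0],[0,0,-0.004,0,0,0],[0,0,-0.004,0,0,0]])

```text
time: 4.75
eef_pos: [526.3, -301.3, 33.3]
eef_rot: [-0.706, -0.014, 0.013, 0.708]
wrist_force: [-0.9, 5.4, 4.3]
opening: 0.4
```

Request:
apply_moves(commands=[[0,0,-0.004,0,0,0],[0,0,-0.004,0,0,0],[0,0,-0.004,0,0,0],[0,0,-0.004,0,0,0],[0,0,-0.004,0,0,0]])

```text
time: 5.25
eef_pos: [527.1, -321.3, 33.3]
eef_rot: [-0.706, -0.014, 0.013, 0.708]
wrist_force: [-0.2, 4.5, 4.4]
opening: 0.4
```

Request:
apply_moves(commands=[[0,0,-0.003,0,0,0],[0,0,-0.003,0,0,0],[0,0,-0.002,0,0,0],[0,0,-0.002,0,0,0],[0,0,0,0,0,0]])

```text
time: 5.75
eef_pos: [527.3, -332.2, 32.9]
eef_rot: [-0.707, -0.014, 0.013, 0.707]
wrist_force: [0.1, 3.3, 3.4]
opening: 0.7
```

Request:
apply_moves(commands=[[0,0,-0.002,0,0,0],[0,0,-0.001,0,0,0],[0,0,-0.001,0,0,0],[0,0,-0.001,0,0,0]])

```text
time: 6.15
eef_pos: [527.3, -336.4, 32.8]
eef_rot: [-0.706, -0.013, 0.013, 0.708]
wrist_force: [-1.0, 8.4, 6.0]
opening: 0.5
```

Request:
apply_moves(commands=[[0,0,-0.001,0,0,0],[0,0,-0.001,0,0,0],[0,0,0,0,0,0]])

```text
time: 6.45
eef_pos: [527.3, -336.4, 32.8]
eef_rot: [-0.705, -0.013, 0.014, 0.709]
wrist_force: [-0.4, 10.4, 6.7]
opening: 0.3
```

Request:
apply_moves(commands=[[0,0,-0.002,0,0,0],[0,0,-0.002,0,0,0],[0,0,-0.002,0,0,0],[0,0,0,0,0,0]])

```text
time: 6.85
eef_pos: [527.3, -336.4, 32.9]
eef_rot: [-0.701, -0.013, 0.015, 0.713]
wrist_force: [-3.3, 23.1, 13.5]
opening: 0.3
```

```bash
python3 - <<'E'
from h import *
plan([527.1,-338.5,32])
c=snap('wrist','w3')
c=snap('top','top3')
i=c['pixels'][235:295,345:505]
cv2.imwrite('pics/z3t.png',cv2.resize(i,None,fx=5,fy=5,interpolation=cv2.INTER_CUBIC))
c=snap('scene','s3')
E
```

```text
pos [ 527.3 -336.4   32.9] t 6.85 F [-3.3 23.1 13.5] axes [[0.999, 0.04, -0.002], [-0.003, 0.018, -1.0], [-0.04, 0.999, 0.018]] shift [array([-0.0002,  0.0009, -0.0021])]
```

View pics/z3t.png

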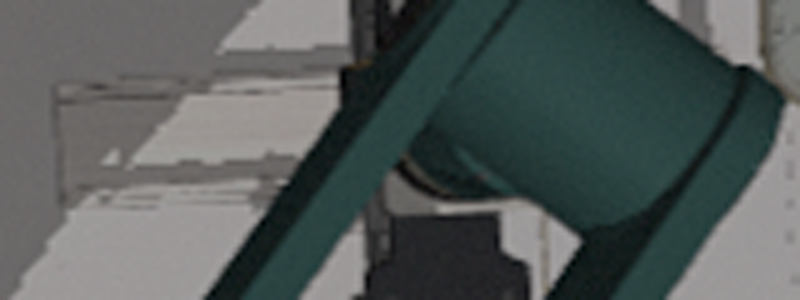

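View pics/w3.png

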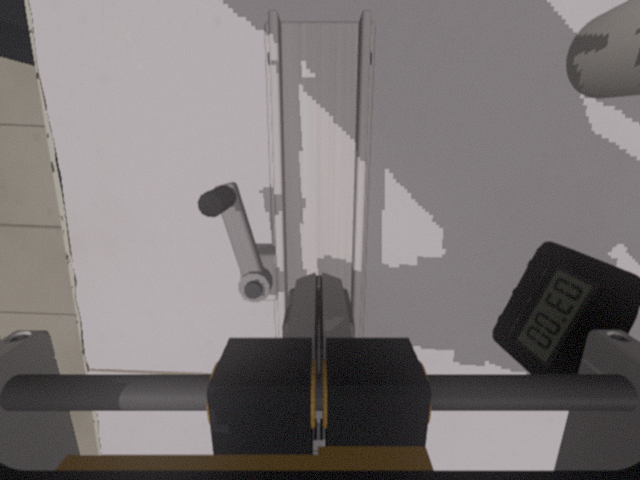

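View pics/s3.png

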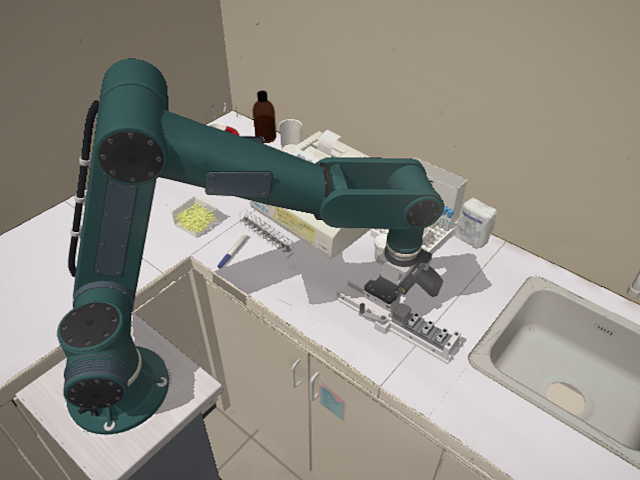

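```bash
python3 - <<'E'
from h import *
c=pickle.load(open('pics/w3.pkl','rb'))
for n,a,b,z in [('pivot',255,288,36),('post',209,205,63),('postbase',232,192,36),('open L',268,25,24),('open R',373,25,24),('R',366,240,24),('L',269,240,24)]: print(n,np.round(ray(c,a,b,z),1),np.round(pt(c,a,b)))
E
```

```text
pivot [ 491.7 -336.8   36. ] [ 493. -334.   43.]
post [ 476.6 -285.6   63. ] [ 477. -286.   63.]
postbase [ 480.2 -283.4   36. ] [ 481. -283.   41.]
open L [ 497.1 -202.5   24. ] [ 497. -202.   23.]
open R [ 548.5 -200.5   24. ] [ 551. -195.    7.]
R [ 553.5 -309.7   24. ] [ 556. -315.    7.]
L [ 497.8 -312.    24. ] [ 494. -319.   -1.]
```

Request:
apply_moves(commands=[[0,0,0.003,0,0,0],[0,0,0.004,0,0,0],[0,0,0.006,0,0,0],[0,0,0.012,0,0,0],[0,0,0.015,0,0,0]])

```text
time: 7.5
eef_pos: [525.5, -305.9, 32.0]
eef_rot: [0.707, 0.013, -0.013, -0.707]
wrist_force: [0.9, -0.3, 0.5]
opening: 0.4
```

Request:
apply_moves(commands=[[0,-0.03,0,0,0,0],[0,-0.03,0,0,0,0],[0,-0.03,0,0,0,0],[0,0,0,0,0,0]])

```text
time: 7.9
eef_pos: [528.4, -307.1, 128.2]
eef_rot: [0.709, 0.016, -0.01, -0.705]
wrist_force: [-0.1, 0.3, 0.4]
opening: 0.3
```

```bash
python3 - <<'E'
from h import *
plan([500,-300,120])
c=snap('wrist','w4')
E
```

```text
pos [ 528.4 -307.1  128.2] t 7.9 F [-0.1  0.3  0.4] axes [[0.999, 0.038, 0.008], [0.008, -0.007, -1.0], [-0.038, 0.999, -0.007]] shift [array([-0.0282,  0.0079,  0.0082])]
```

View pics/w4.png

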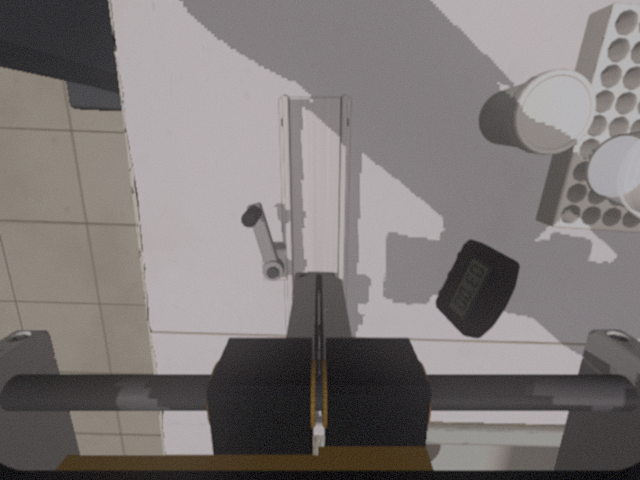

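```bash
cat >> h.py <<'E'
O=np.array([527.3,-344.5]); A=np.arctan2(-.9993,.038)
def rw(x,y):
    return O+R.from_euler('z',A).as_matrix()[:2,:2]@np.array([x,y])
def post(th): a=np.pi+.6-th; return np.array([-10+52*np.cos(a),-36+52*np.sin(a)])
E
python3 - <<'E'
from h import *
s=telemetry.observe(); print(np.round(s['q'],2))
print('pivot',rw(-10,-36),'post .38',rw(*post(.38)))
phi=np.radians(75); n=np.array([np.cos(phi),np.sin(phi)])
C=rw(*(post(.38)-20*n)); nw=R.from_euler('z',A).as_matrix()[:2,:2]@n
print(C); plan([C[0],C[1],100],-nw)
c=snap('scene','s4'); i=c['pixels'][270:380,320:480];cv2.imwrite('pics/z4.png',cv2.resize(i,None,fx=5,fy=5,interpolation=cv2.INTER_CUBIC))
E
```

```text
[-0.62  0.24  1.35 -0.    1.54 -0.66]
pivot [ 490.94600869 -335.87519186] post .38 [ 477.67793363 -285.59638733]
[ 458.17667139 -281.15783226]
pos [ 527.3 -306.3  125.3] t 7.95 F [-0.2  0.8  0.1] axes [[0.999, 0.038, 0.005], [0.005, -0.004, -1.0], [-0.038, 0.999, -0.004]] shift [array([-0.0682,  0.0249,  0.0278]), np.float64(-75.0)]
```

View pics/z4.png

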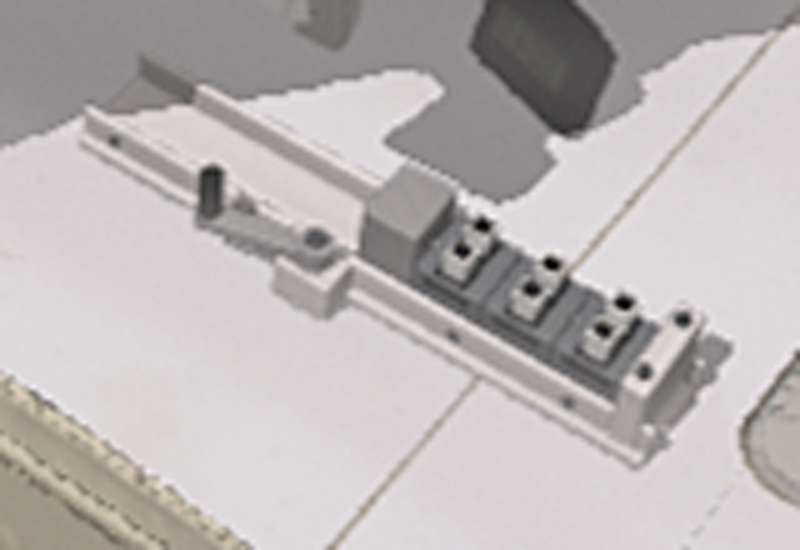

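Request:
apply_moves(commands=[[-0.034,0,0.014,0,0,0],[-0.034,0,0.014,0,0,0],[0,0,0,0,-8,0],[0,0,0,0,-8,0],[0,0,0,0,-8,0]])

```text
time: 8.5
eef_pos: [455.4, -279.2, 119.9]
eef_rot: [-0.687, -0.161, 0.163, 0.689]
wrist_force: [0.2, 0.1, 0.4]
opening: 0.5
```

Request:
apply_moves(commands=[[0,0,0,0,-8,0],[0,0,0,0,-8,0],[0,0,0,0,-8,0],[0,0,0,0,-8,0],[0,0,0,0,-8,0]])

```text
time: 9.0
eef_pos: [455.7, -279.3, 119.7]
eef_rot: [-0.59, -0.387, 0.388, 0.593]
wrist_force: [-0.3, -0.5, 0.0]
opening: 0.4
```

Request:
apply_moves(commands=[[0,0,0,0,-8,0],[0,0,0,0,-3,0],[0,0.03,0,0,0,0],[0,0,0,0,0,0],[0,0,0,0,0,0]])

```text
time: 9.5
eef_pos: [455.6, -279.2, 90.3]
eef_rot: [-0.551, -0.44, 0.441, 0.554]
wrist_force: [-0.5, -1.3, -0.5]
opening: 0.1
```

```bash
python3 - <<'E'
from h import *
phi=np.radians(75); n=np.array([np.cos(phi),np.sin(phi)])
C=rw(*(post(.38)-20*n)); nw=R.from_euler('z',A).as_matrix()[:2,:2]@n
print(C); plan([C[0],C[1],46],-nw)
c=snap('wrist','w5')
print(proj(c,[*rw(*post(.38)),63]), telemetry.observe()['q'])
E
```

```text
[ 458.17667139 -281.15783226]
pos [ 455.6 -279.2   90.3] t 9.5 F [-0.5 -1.3 -0.5] axes [[0.222, 0.975, 0.002], [-0.004, 0.003, -1.0], [-0.975, 0.222, 0.005]] shift [array([-0.0014,  0.0443, -0.0032]), np.float64(-0.02)]
(np.float64(316.86519502176793), np.float64(302.40581712942793)) [-6.55847285e-01  1.06973920e-01  1.57736343e+00 -1.25334111e-04
  1.45927765e+00 -2.00253176e+00]
```

View pics/w5.png

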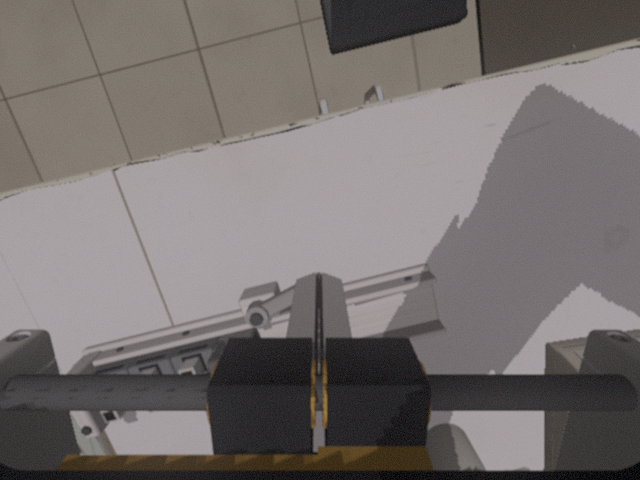

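Request:
apply_moves(commands=[[-0.0014,0.02,-0.003,0,0,0],[0,0.016,0,0,0,0],[0,0.008,0,0,0,0],[0,0,0,0,0,0]])

```text
time: 9.95
eef_pos: [459.1, -282.0, 47.8]
eef_rot: [-0.552, -0.441, 0.441, 0.553]
wrist_force: [-0.7, -0.5, -0.0]
opening: 0.4
```

```bash
cat > arc.py <<'E'
from h import *
import sys
# rows: shift in tool axes (mm), turn about tool y (deg) for path theta; phi = normal angle in rail frame
def C(th,gap=14):
    f=np.interp(th,[.38,2.17],[75,10]); p=np.radians(f); n=np.array([np.cos(p),np.sin(p)]); return rw(*(post(th)-gap*n)),f
s=telemetry.observe(); plan([*C(.38)[0],46])
M=R.from_quat(s['eef_rot']).as_matrix(); pos=s['eef_pos'][:2]; Mc=M
fa=C(.38)[1]
for th in np.linspace(.38,2.17,21):
    c,f=C(th); d=Mc.T@np.array([*(c-pos),0]); turn=fa-f
    print(round(th,2),np.round(d,1),round(turn,2),c.round(1)); pos=c; fa=f
    Mc=Mc@R.from_rotvec([0,turn,0],degrees=True).as_matrix()
E
python3 arc.py
```

```text
pos [ 459.1 -282.    47.8] t 9.95 F [-0.7 -0.5 -0. ] axes [[0.222, 0.975, 0.001], [-0.001, 0.001, -1.0], [-0.975, 0.222, 0.002]] shift [array([ 0.0006,  0.0018, -0.0049])]
0.38 [ 0.6 -0.  -4.9] 0.0 [ 464.  -282.5]
0.47 [ 2.8 -0.  -4.2] 3.25 [ 468.8 -280.7]
0.56 [ 2.6 -0.  -4.3] 3.25 [ 473.6 -279.4]
0.65 [ 2.5 -0.  -4.4] 3.25 [ 478.6 -278.5]
0.74 [ 2.3 -0.  -4.4] 3.25 [ 483.5 -278. ]
0.83 [ 2.2 -0.  -4.5] 3.25 [ 488.5 -278. ]
0.92 [ 2.1 -0.  -4.5] 3.25 [ 493.4 -278.4]
1.01 [ 1.9 -0.  -4.5] 3.25 [ 498.3 -279.2]
1.1 [ 1.8 -0.  -4.6] 3.25 [ 503.  -280.5]
1.19 [ 1.6 -0.  -4.6] 3.25 [ 507.6 -282.1]
1.27 [ 1.5 -0.  -4.6] 3.25 [ 512.  -284.1]
1.36 [ 1.3 -0.  -4.6] 3.25 [ 516.2 -286.5]
1.45 [ 1.2 -0.  -4.7] 3.25 [ 520.2 -289.2]
1.54 [ 1.  -0.  -4.7] 3.25 [ 523.8 -292.3]
1.63 [ 0.8 -0.  -4.7] 3.25 [ 527.2 -295.6]
1.72 [ 0.7 -0.  -4.7] 3.25 [ 530.3 -299.3]
1.81 [ 0.5 -0.  -4.7] 3.25 [ 532.9 -303.1]
1.9 [ 0.4 -0.  -4.7] 3.25 [ 535.3 -307.2]
1.99 [ 0.2 -0.  -4.6] 3.25 [ 537.2 -311.4]
2.08 [ 0.1 -0.  -4.6] 3.25 [ 538.8 -315.7]
2.17 [-0.1 -0.  -4.6] 3.25 [ 540.  -320.2]
```

Request:
apply_moves(commands=[[0.0006,0.001,-0.005,0,0,0],[0.0028,0,-0.0042,0,3.25,0],[0.0026,0,-0.0043,0,3.25,0],[0.0025,0,-0.0044,0,3.25,0],[0.0023,0,-0.0044,0,3.25,0]])

```text
time: 10.45
eef_pos: [484.7, -277.5, 48.2]
eef_rot: [-0.599, -0.375, 0.375, 0.6]
wrist_force: [-1.4, 3.1, -0.2]
opening: 0.7
```

```bash
python3 - <<'E'
from h import *
plan([483.5,-278,46])
c=snap('wrist','w6')
c=snap('scene','s6'); i=c['pixels'][270:380,320:480];cv2.imwrite('pics/z6.png',cv2.resize(i,None,fx=5,fy=5,interpolation=cv2.INTER_CUBIC))
E
```

```text
pos [ 484.7 -277.5   48.2] t 10.45 F [-1.4  3.1 -0.2] axes [[0.437, 0.899, 0.001], [0.0, 0.001, -1.0], [-0.899, 0.437, 0.0]] shift [array([-0.001 ,  0.0022,  0.0008])]
```

View pics/w6.png

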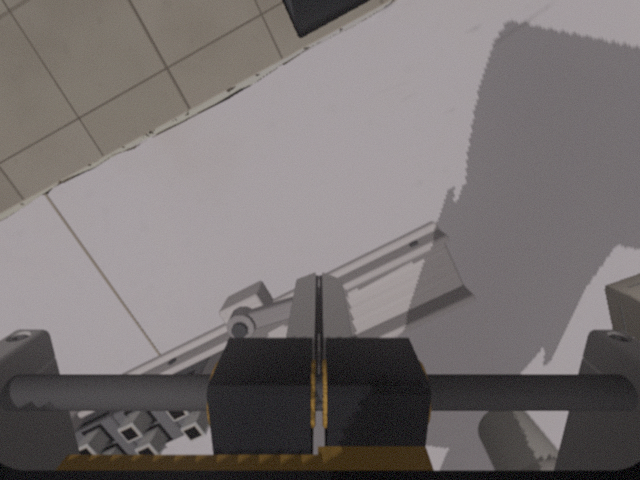

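View pics/z6.png

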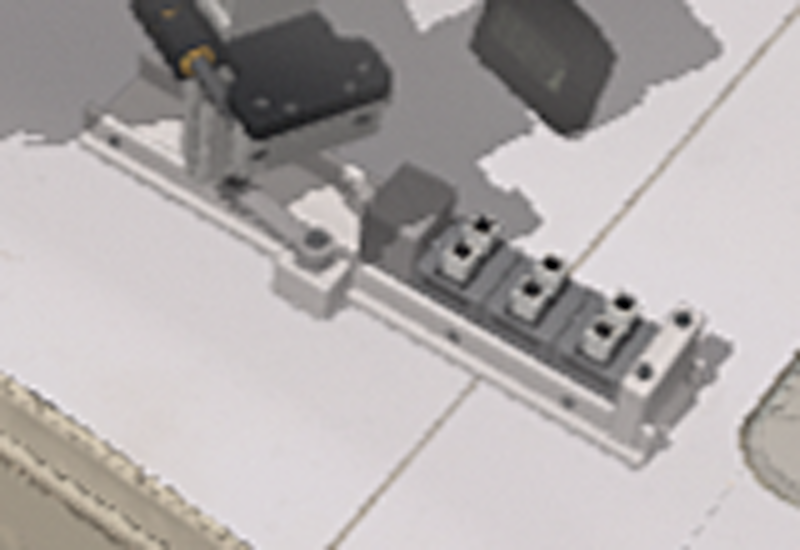

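Request:
apply_moves(commands=[[0.0022,0.001,-0.0045,0,3.25,0],[0.0021,0,-0.0045,0,3.25,0],[0.0019,0,-0.0045,0,3.25,0],[0.0018,0,-0.0046,0,3.25,0],[0.0016,0,-0.0046,0,3.25,0]])

```text
time: 11.05
eef_pos: [508.8, -282.7, 47.5]
eef_rot: [0.647, 0.287, -0.287, -0.646]
wrist_force: [-1.5, 0.3, 0.9]
opening: 0.2
```

Request:
apply_moves(commands=[[0.0015,0,-0.0046,0,3.25,0],[0.0013,0,-0.0046,0,3.25,0],[0.0012,0,-0.0047,0,3.25,0],[0.001,0,-0.0047,0,3.25,0],[0.0008,0,-0.0047,0,3.25,0]])

```text
time: 11.55
eef_pos: [528.6, -296.4, 47.5]
eef_rot: [0.681, 0.193, -0.192, -0.68]
wrist_force: [0.1, 0.5, 0.2]
opening: 0.1
```

```bash
python3 - <<'E'
from h import *
plan([527.2,-295.6,46])
c=snap('wrist','w7')
c=snap('scene','s7'); i=c['pixels'][270:380,320:480];cv2.imwrite('pics/z7.png',cv2.resize(i,None,fx=5,fy=5,interpolation=cv2.INTER_CUBIC))
E
```

```text
pos [ 528.6 -296.4   47.5] t 11.55 F [0.1 0.5 0.2] axes [[0.852, 0.524, 0.001], [0.001, -0.001, -1.0], [-0.524, 0.852, -0.002]] shift [array([-0.0007,  0.0015,  0.0014])]
```

View pics/z7.png

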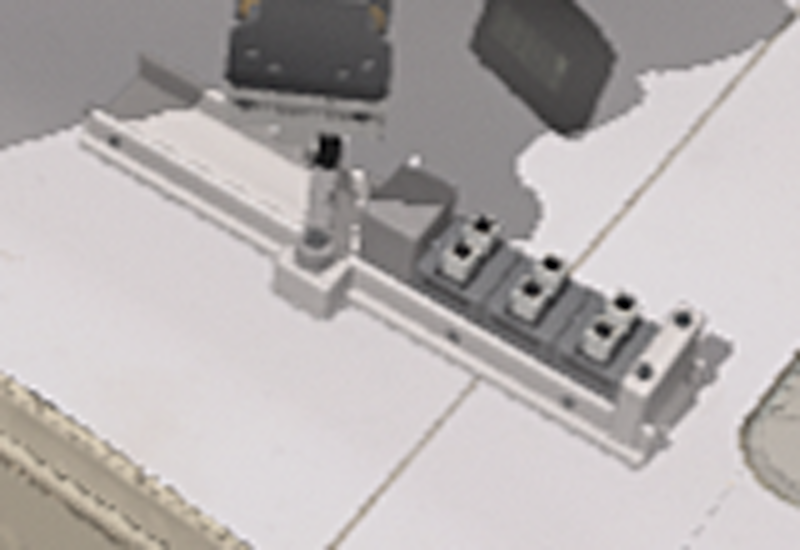

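Request:
apply_moves(commands=[[0.0007,0,-0.0047,0,3.25,0],[0.0005,0,-0.0047,0,3.25,0],[0.0004,0,-0.0047,0,3.25,0],[0.0002,0,-0.0046,0,3.25,0]])

```text
time: 12.05
eef_pos: [538.2, -312.0, 47.3]
eef_rot: [0.698, 0.115, -0.114, -0.697]
wrist_force: [-0.2, 0.6, 0.8]
opening: 0.1
```

Request:
apply_moves(commands=[[0.0001,0,-0.003,0,3.25,0],[0,0,-0.002,0,3.25,0],[0,0,-0.002,0,0,0],[0,0,0,0,0,0]])

```text
time: 12.45
eef_pos: [540.2, -318.5, 47.1]
eef_rot: [0.703, 0.076, -0.075, -0.703]
wrist_force: [-0.8, 1.1, 1.5]
opening: 0.7
```

```bash
python3 - <<'E'
from h import *
plan([540,-320.2,46])
c=snap('wrist','w8')
c=snap('scene','s8'); i=c['pixels'][270:380,320:480];cv2.imwrite('pics/z8.png',cv2.resize(i,None,fx=5,fy=5,interpolation=cv2.INTER_CUBIC))
E
```

```text
pos [ 540.2 -318.5   47.1] t 12.45 F [-0.8  1.1  1.5] axes [[0.977, 0.213, 0.001], [0.001, -0.0, -1.0], [-0.213, 0.977, -0.0]] shift [array([-0.0005,  0.0011, -0.0017])]
```

View pics/z8.png

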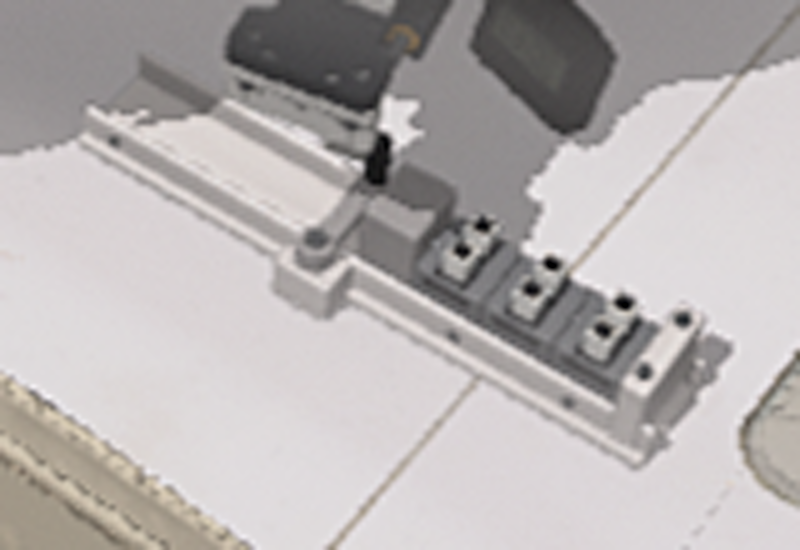

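Request:
apply_moves(commands=[[0,0,-0.002,0,0,0],[0,0,-0.002,0,0,0],[0,0,0,0,0,0]])

```text
time: 12.85
eef_pos: [540.2, -318.9, 46.8]
eef_rot: [-0.701, -0.075, 0.076, 0.705]
wrist_force: [-2.1, 8.7, 5.3]
opening: 1.0
```

Request:
apply_moves(commands=[[0,0,-0.002,0,0,0],[0,0,0,0,0,0]])

```text
time: 13.05
eef_pos: [540.3, -319.1, 46.8]
eef_rot: [-0.699, -0.075, 0.076, 0.707]
wrist_force: [-3.9, 13.3, 6.6]
opening: 0.4
```

Request:
apply_moves(commands=[[0,0,0.004,0,0,0],[0,0,0.005,0,0,0],[0,0,0.01,0,0,0],[0,0,0.015,0,0,0],[0,0,0.015,0,0,0]])

```text
time: 13.55
eef_pos: [530.3, -275.4, 46.2]
eef_rot: [-0.703, -0.075, 0.075, 0.703]
wrist_force: [0.7, -0.5, 0.6]
opening: 0.5
```

Request:
apply_moves(commands=[[0,-0.03,0,0,0,0],[0,-0.04,0,0,0,0],[0,-0.04,0,0,0,0],[0,-0.03,0.03,0,0,0],[0,0,0.04,0,0,0]])

```text
time: 14.05
eef_pos: [518.2, -208.9, 192.5]
eef_rot: [0.705, 0.077, -0.071, -0.701]
wrist_force: [0.7, -0.4, -0.3]
opening: 0.2
```

Request:
apply_moves(commands=[[-0.02,0,0.045,0,0,0],[-0.02,0,0.045,0,0,0],[-0.02,0,0.045,0,0,0],[-0.02,0,0.045,0,0,0],[0,0,0,0,0,0]])

```text
time: 14.55
eef_pos: [396.6, -44.8, 186.5]
eef_rot: [-0.703, -0.077, 0.077, 0.703]
wrist_force: [0.2, -1.4, -0.2]
opening: -0.0
```

```bash
python3 - <<'E'
from h import *
plan([540,-320.2,46])
c=snap('scene','s9'); i=c['pixels'][270:380,320:480];cv2.imwrite('pics/z9.png',cv2.resize(i,None,fx=5,fy=5,interpolation=cv2.INTER_CUBIC))
c=snap('top','top9'); i=c['pixels'][160:320,325:505];cv2.imwrite('pics/z9t.png',cv2.resize(i,None,fx=3.7,fy=3.7,interpolation=cv2.INTER_CUBIC))
for n,th in (('stop',2.17),('2.05',2.05)): print(n,proj(c,[*rw(*post(th)),63]))
E
```

```text
pos [396.6 -44.8 186.5] t 14.55 F [ 0.2 -1.4 -0.2] axes [[0.976, 0.216, 0.001], [0.0, 0.001, -1.0], [-0.216, 0.976, 0.001]] shift [array([ 0.0804,  0.1402, -0.3   ])]
stop (np.float64(420.0519904884992), np.float64(252.15854916645233))
2.05 (np.float64(417.30545754901175), np.float64(252.47552564362846))
```

View pics/z9.png

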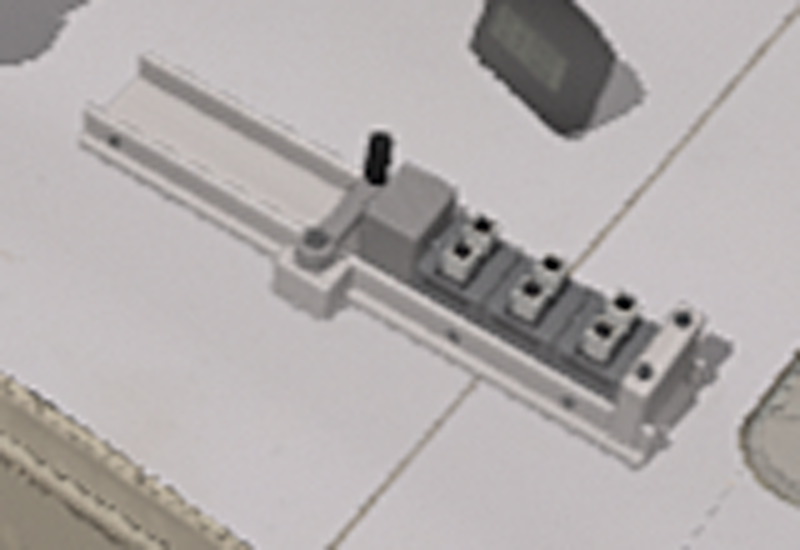

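View pics/z9t.png

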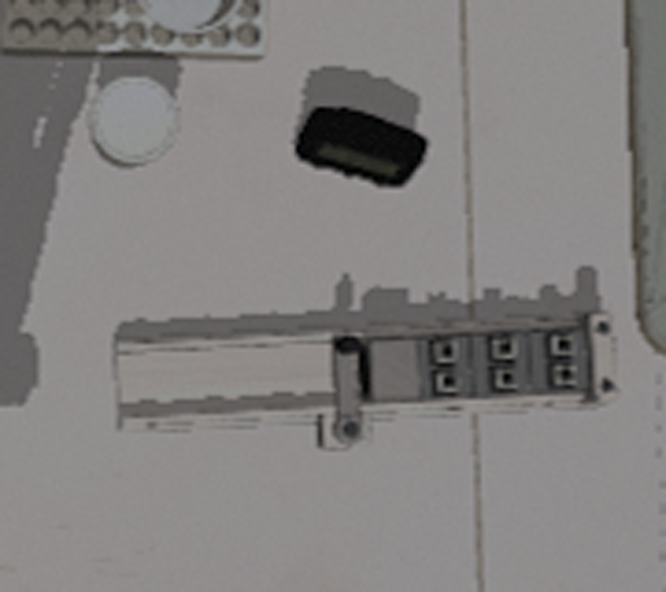

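View pics/top9.png

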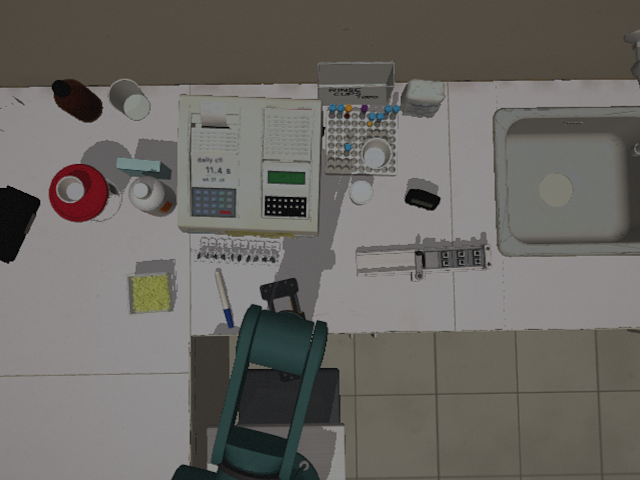

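```bash
python3 - <<'E'
from h import *
c=pickle.load(open('pics/top9.pkl','rb')); k=3.7
for n,p,z,(a,b) in [('pivot',(-10,-36),36,(349,429)),('post',post(2.17),63,(348,345)),('c1',(122,0),52,(564,361)),('c2',(86,0),52,(505,362)),('c3',(50,0),52,(447,365)),('block rear far top',(2,19),56,(368,337))]:
    u=proj(c,[*rw(*p),z]); print(n,np.round(u,1),round(325+(a+.5)/k-.5,1),round(160+(b+.5)/k-.5,1))
    w=ray(c,325+(a+.5)/k-.5,160+(b+.5)/k-.5,z)[:2]-O; print('  rail',np.round(R.from_euler('z',-A).as_matrix()[:2,:2]@w,1))
E
```

```text
pivot [419.4 275.4] 419.0 275.6
  rail [-11.1 -36.4]
post [420.1 252.2] 418.7 252.9
  rail [-13.2  14.5]
c1 [477.6 256.3] 477.1 257.2
  rail [120.6  -2. ]
c2 [461.8 257.1] 461.1 257.5
  rail [84.3 -0.7]
c3 [446. 258.] 445.4 258.3
  rail [48.6 -0.6]
block rear far top [424.7 250.7] 424.1 250.7
  rail [ 0.6 19. ]
```

```bash
python3 - <<'E'
from h import *
# post top / upright via dark mask in both views, compared with prediction at z 35..63
for n,tag,box in (('top','top9',(412,246,422,260)),('scene','s9',(388,292,403,312))):
    c=pickle.load(open(f'pics/{tag}.pkl','rb')); x0,y0,x1,y1=box
    g=cv2.cvtColor(c['pixels'],cv2.COLOR_BGR2GRAY)[y0:y1,x0:x1]
    m=cv2.moments((g<45).astype(np.uint8),True); print(n,'dark centroid',m['m10']/m['m00']+x0,m['m01']/m['m00']+y0,m['m00'],'min',g.min())
    for th in (2.05,2.10,2.17): print('  ',th,np.round(proj(c,[*rw(*post(th)),63 if n=='top' else 49]),2))
    print('  pivot',np.round(proj(c,[*rw(-10,-36),36]),2))
    if n=='top': print(g)
E
```

```text
top dark centroid 418.2083333333333 252.625 24.0 min 4
   2.05 [417.31 252.48]
   2.1 [418.44 252.3 ]
   2.17 [420.05 252.16]
  pivot [419.43 275.36]
[[ 96  98  97  97  97  99  97  97  96  97]
 [ 93  94  94  94  95  94  95  96  96  96]
 [ 85  86  87  89  89  87  86  88  94  93]
 [103 109 104 100 100  92  77  87  96  97]
 [133 143 128  99  95  95  85  90 107 125]
 [139 139 108  54  48  30   8  20  20  48]
 [106 103  80  34  10  12  23  27  23  21]
 [141 145 113  39   4  18  26  28  27  25]
 [140 142 116  52  31  15  18  24  28  28]
 [142 143 113  73  75  46  50  55  69  64]
 [139 143 115  77 101 101  98 106 114  94]
 [142 144 115  76  96 102 106 102 105  85]
 [140 141 114  75  95 105 105 103 109  89]
 [139 141 117  78  96 104 103 104 113  92]]
scene dark centroid 395.13513513513516 301.6216216216216 37.0 min 8
   2.05 [392.77 299.69]
   2.1 [393.76 300.15]
   2.17 [395.12 300.84]
  pivot [382.51 318.17]
```

```bash
python3 - <<'E'
from h import *
print(finish_job()); s=telemetry.observe(); print(s['time'])
E
```

```text
the job is handed in; nothing more can be done
None
the job is handed in; nothing more can be done
```

I pushed the row home with the shut fingertips on the push block's rear face only, and swung the latch arm across behind it by its post. I then backed off, raised the arm clear and handed the job in. The robot's clock stood at about 14.6 s, against the 58 s limit.

**Row:** the push stalled at the end of travel and took 23 N along the rail with no further movement. In the last pictures the carriers measure about 36 mm apart and look tight against the stop, with the push block behind them. All the carriers and the block read about 1.4 mm short of their home positions. That is an even offset within the 2 mm calibration, so I took it as measuring error.

**Latch:** it stalled at its stop under about 13 N. The scene camera puts the post where it should be at 2.17 rad. The top camera read slightly lower, about 2.10 rad, but I judged that reading unreliable because the post was cut off at the edge of the measured patch.

**Bystanders and forces:** the cup, timer, tip box and pen look unmoved in the last top picture. The highest wrist force I read was about 27 N in total, against the 120 N limit. At the end it was about 1 N, with the robot touching nothing.

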